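Shake-test a check valve and lay it in the tray

TASK

Before this check valve is fitted, make sure that its ball is not stuck: pick up the valve (the fitting with a hex nut at both ends, not the pipe nipple with one hex in the middle), lift it well clear of the worktop and shake it gently to and fro along its length, at least three times, so that the loose ball inside knocks from end to end. Then lay it flat in the metal tray and let go only once it lies there; leave the nipple where it is.

Things in the scene. Friction and masses are not known exactly. Their poses are not given: they have to be found in the camera images.
- valve: Closed check valve, 134 mm long: grey body 38 x 38 mm in section, bare for 68 mm between two black hex nuts (24 mm long, 50 mm across flats) near its ends, short plugged stubs beyond; lies on its nuts. Origin: its centre, 25 mm above its support. x: along its length, to the end that the raised arrow points to; y: level, across the 38 mm body, where it can be gripped; z: up. 0.2 to 0.4 kg.
- ball (a joint): Loose ball hidden inside the valve: its place along the valve's x from the middle, m, -0.012 to +0.012 (the arrow's end). It rolls almost freely: as the valve moves along its length the ball lags behind; tilts over 1.5 degrees also roll it. Strokes of 60 to 80 mm along the valve at 0.2 to 0.3 m/s, reversing at once, throw it from end to end each time.
- tray: Shallow open aluminium tray, fixed, 220 mm along its x, 180 mm along its y, rim 18 mm high, walls and floor 4 mm thick. Origin: centre of its underside on the worktop. z axis: up. The valve fits in lengthwise or crosswise.
- nipple: Pipe nipple, to be left alone: a grey pipe 132 mm long, 37 mm diameter over its ribs, with ONE black hex (34 mm long, 50 mm across flats) in the middle. Origin: its centre, 25 mm above the worktop; x axis along it.
Mind the look-alikes: they are no part of the job. What is shaped like the valve but blue is not meant.

How it is judged (in metres and radians):
On the way, in this order (a step that is already met when the one before it is completed fails the run):
1. valve in the air, ball thrown to the arrow's end, first time (height (world z) of valve above 0.07 m and value of joint ball above 0.008 m).
2. valve in the air, ball thrown back to the other end, first time (height (world z) of valve above 0.07 m and value of joint ball below -0.008 m).
3. valve in the air, ball thrown to the arrow's end, second time (all of step 1).
4. valve in the air, ball thrown back to the other end, second time (all of step 2).
5. valve in the air, ball thrown to the arrow's end, third time (all of step 3).
At the end, for the whole second after the job is handed in: The valve lies flat on the tray's floor: its centre within 70 mm (tray x) and 60 mm (tray y) of the tray's centre and 22 to 35 mm above its underside, its length level within 5 degrees, at rest (x of valve in the frame of tray between -0.07 and 0.07 m and y of valve in the frame of tray between -0.06 and 0.06 m and z of valve in the frame of tray between 0.022 and 0.035 m and angle between valve's own x axis and vertical between 1.48 and 1.66 rad and linear speed of valve below 0.02 m/s); the robot touches nothing.
It fails at once if the valve is let go or dropped in mid-air (more than about 30 mm above the tray floor) (height (world z) of valve above 0.06 m and contact force between valve and the fingers below 0.3 N).
It fails at once if the valve is flung about (faster than 1.2 m/s) (linear speed of valve above 1.2 m/s).
It fails at once if the nipple is moved by more than 30 mm (distance of nipple from where it was at the start of the episode above 0.03 m).
It also fails if it takes over 45 s, if anything falls off the work surface, if the arm or the gripper's body presses on something with over 40 N, if the wrist force passes 120 N, or if a joint passes its speed limit or range.

ROBOT

A 6-joint arm with a two-finger parallel gripper is mounted at the origin on a cart in front of the work surface, level with it; the furniture and walls round the work are solid. World frame = base frame: x ahead of the robot, y to its left, z up, the work surface at z = 0. Lengths are in m, angles in degrees, forces in N, time in s.
With the tool pointing down it reaches from about 0.35 to 0.875 m from the base axis. Payload 4.2 kg.
Tool frame: the origin (TCP) lies midway between the tips of the shut fingers; the grasp point (between the pads) lies 19 mm behind it; z points along the fingers, y is the line along which they close (so a half turn about z gives the same grasp; the last joint's range is limited). The gripper opens to 87 mm and grips with 3 to 60 N. Pads are 19 mm wide; open, the fingers measure 117 mm over their backs; the gripper's body (75 mm by 190 mm) begins 51 mm behind the grasp point.
Start: joints at [81.853, 22.042, 0.453, 0, -68.411, -14.817], TCP at [0.244, 0.575, 0.193] pointing down, gripper open.
Joint ranges: [-179.83, 179.83], [-69.29, 118.12], [-61.27, 80.66], [-181.25, 117.63], [-171.15, -9.14], [-177.46, 177.46]. Speed limits (degrees/s): [159.86, 159.86, 180, 180, 180, 180].

INTERFACE

Orientations are given as a 3x3 rotation matrix whose columns are the frame's x, y, z axes.
In Python, from station import sense, capture, camera_params, finish_job gives the robot as it stands.
- The arm moves only by the tool drive_tool, never from a script. Its argument "rows" is a list of rows, each an object of numbers: "tx", "ty", "tz": the shift along the tool's x, y, z in cm; "ax", "ay", "az": the turn, a rotation vector about the tool's x, y, z in rad; "claw": the finger opening in cm, from 0 to 8.7. In form: [{"tx": .., "ty": .., "tz": .., "ax": .., "ay": .., "az": .., "claw": ..}, ...]. A call has 1 to 10 rows; each row shifts and turns the commanded pose from where the row before left it, along the tool's axes as they then stand; what a row does not reach is not made up. A row lasts 1/12 s, in which the tool goes at most 41.7 mm and 7.16 degrees, less where a joint would pass 70% of its speed; a pose out of reach is approached as far as the arm can. A call with a gripper value outside its range is refused whole. The fingers move at their own pace and stop on an object; the grip force is fixed at half the most. Time passes only in rows, so rows that do not move let the fingers close. It gives the time, the measured TCP pose, the force, the opening and the grip force at its end, in the units of the state.
- sense(): the state, without advancing time (a new reading comes with each control period).
- capture(name): name is "scene" or "top" or "wrist"; returns (picture, depth): 400x640x3 uint8, red, green, blue; 400x640 float32, m along the optical axis (not along the pixel's ray), 0 where there is no reading.
- camera_params(name): a dict with "intrinsics" (3x3 intrinsics, pixels), "R" (3x3) and "t" (3): a world point X has camera coordinates R X + t; the wrist camera has in their place "tool_from_camera" (4x4, takes a point from camera to tool coordinates, whose origin is the TCP and whose axes are the flange's). Camera axes: x right, y down, z forward; pixel columns grow to the right and rows downward; lengths in m; the calibration is good to about 2 mm. A picture is of the moment at which its call begins: read the wrist's pose just before it. camera_params takes no time and is no camera call.
- finish_job(): hands the job in; it is judged then, once.
The state is a dict: "time_s": time; "joints": joint angles; "joint_velocities": joint speeds; "effort": joint torques, N m; "tcp_pos": TCP position; "ee_rot": TCP orientation; "wrist_force": force on the tool from outside, world axes, zero at the start; "moment": the same for the moment, N m; "gripper_width": opening from 0.0 (shut) to 1.0 (fully open); "gripper_force": force on a finger pad.
Only numpy, scipy, OpenCV 4.12 (cv2) and the standard library are available. Lean on these libraries where they do the work, as an engineer would, in place of code of your own. Each camera call takes 0.05 s, during which the arm holds its last target. There are 200 camera calls.

## Working session

There is one attempt and no reset: what is moved stays moved. The work goes in short steps, Python scripts to look and compute and a tool call to move; the robot and the scene stay as the last step left them, time stands still between calls to the robot, and variables do not carry over. Pictures are saved under pics/ and viewed, at most 10 in all, crops included, and the job is handed in when it is done.

Besides the shell and the picture viewer there is one more tool, called after "Emit:" by a JSON object that holds its "op" and its "data", one argument or row to a line. drive_tool: Moves the arm, as the interface text tells. Its arguments: {"type":"object","properties":{"rows":{"type":"array"}},"required":["rows"]}

```bash
mkdir -p pics; python3 - <<'E'
from station import *
import cv2,numpy as np,json
s=sense();print(s)
for n in("scene","top"):
    p,d=capture(n);cv2.imwrite(f"pics/{n}0.png",p[:,:,::-1]);np.savez(f"{n}0.npz",p=p,d=d);print(n,camera_params(n))
print(camera_params("wrist"))
E
```

```text
{'time_s': 0.0, 'joints': array([ 8.18511576e+01,  2.20896400e+01,  3.79043952e-01, -2.94413903e-02,
       -6.84102393e+01, -1.48175287e+01]), 'joint_velocities': array([ 0.04168073,  0.05356141, -0.02607018,  0.00181613, -0.06268072,
       -0.06388118]), 'effort': array([-2.13237887e-03, -3.90663958e+01,  1.87410074e+01,  4.21986714e+00,
        1.10602879e-02, -1.89888401e-04]), 'tcp_pos': array([0.24358163, 0.57485313, 0.19226528]), 'ee_rot': array([[ 9.20660070e-01, -3.90364495e-01, -7.71904741e-04],
       [-3.90365250e-01, -9.20657858e-01, -2.01990904e-03],
       [ 7.78406093e-05,  2.16097439e-03, -9.99997662e-01]]), 'wrist_force': array([0.00938375, 0.4047038 , 0.91501356]), 'moment': array([-0.0043012 , -0.04322583,  0.05984515]), 'gripper_force': 0.0, 'gripper_width': 0.9956714513289622}
scene {'intrinsics': array([[388.01062269,   0.        , 321.06541371],
       [  0.        , 388.01062269, 197.96885783],
       [  0.        ,   0.        ,   1.        ]]), 'R': array([[ 0.76956311, -0.63856859,  0.00166517],
       [-0.37821828, -0.45790308, -0.80453447],
       [ 0.5
[... 297 characters left out ...]
68873,  0.01809179],
       [-0.98627469, -0.019915  , -0.16390739],
       [ 0.16421667, -0.01502767, -0.98630982]]), 't': array([0.09874372, 0.4949881 , 1.41397094])}
{'intrinsics': array([[359.12761679,   0.        , 317.36484767],
       [  0.        , 359.12761679, 201.79220988],
       [  0.        ,   0.        ,   1.        ]]), 'tool_from_camera': array([[ 4.25733625e-04, -9.63220928e-01, -2.68710369e-01,
         7.27755483e-02],
       [ 9.99999743e-01,  5.64914570e-04, -4.40638080e-04,
         3.91001680e-05],
       [ 5.76230223e-04, -2.68710112e-01,  9.63220921e-01,
        -1.91280604e-01],
       [ 0.00000000e+00,  0.00000000e+00,  0.00000000e+00,
         1.00000000e+00]])}
```

View pics/top0.png

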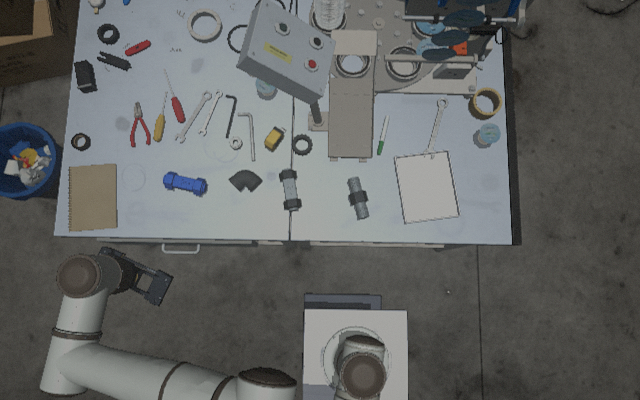

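View pics/scene0.png

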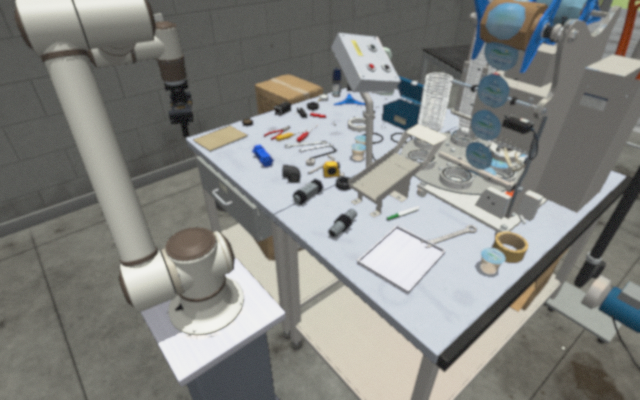

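```bash
cat > h.py <<'E'
import numpy as np,cv2
from station import *
def ray(n,uv,z):
    c=camera_params(n);K,R,t=c["intrinsics"],c["R"],c["t"]
    uv=np.atleast_2d(np.asarray(uv,float));C=-R.T@t
    d=np.c_[uv,np.ones(len(uv))]@np.linalg.inv(K).T@R
    return C+d*((z-C[2])/d[:,2])[:,None]
def cloud(n,d):
    c=camera_params(n);K,R,t=c["intrinsics"],c["R"],c["t"]
    v,u=np.mgrid[:400,:640]
    P=np.stack([(u-K[0,2])/K[0,0]*d,(v-K[1,2])/K[1,1]*d,d],-1)
    return (P-t)@R
E
python3 - <<'E'
from h import *
f=np.load("top0.npz");p,d=f["p"],f["d"];X=cloud("top",d)
cv2.imwrite("pics/crop1.png",cv2.resize(p[140:236,260:470,::-1],None,fx=3.8,fy=3.8,interpolation=cv2.INTER_CUBIC))
for n,(a,b,c,e) in dict(valve=(160,220,270,312),nip=(165,230,338,380),blue=(165,200,155,215)).items():
    Y=X[a:b,c:e];m=(d[a:b,c:e]>0)&(Y[...,2]>.015);q=Y[m];
    r=cv2.minAreaRect(q[:,:2].astype(np.float32)*1000);print(n,m.sum(),q.mean(0),np.percentile(q[:,2],[5,50,98]),r)
g=p.astype(int);m=np.zeros((400,640),np.uint8);m[140:235,380:475]=(X[140:235,380:475,2]>.010)
q=X[m>0];print("rim",len(q),cv2.minAreaRect(q[:,:2].astype(np.float32)*1000),np.percentile(q[:,2],[5,50,95]))
print("traypix",X[170:210:10,410:450:10,2].round(4), ray("top",[[396,157],[447,152],[458,215],[405,223]],.018))
E
```

```text
valve 607 [0.51350912 0.20980371 0.04218107] [0.02717652 0.04304724 0.05293973] ((516.047119140625, 210.629150390625), (134.18528747558594, 56.52470016479492), 10.695676803588867)
nip 543 [ 0.49330394 -0.0044719   0.0401911 ] [0.02789488 0.04026932 0.05386172] ((495.1559143066406, -6.062229156494141), (132.37994384765625, 56.76462173461914), 14.285642623901367)
blue 634 [0.52730526 0.5394901  0.04100819] [0.02497378 0.04204141 0.05291489] ((529.8538818359375, 541.9696044921875), (135.01449584960938, 56.65070343017578), 78.88284301757812)
rim 626 ((515.812744140625, -80.49542236328125), (322.9547424316406, 588.3744506835938), 22.430824279785156) [0.01033125 0.01547379 1.47395917]
traypix [[ 0.0004  0.0033 -0.0025  0.0051]
 [-0.0001  0.0033  0.0089  0.0032]
 [ 0.0014  0.0042  0.0024  0.0001]
 [ 0.0057  0.0116  0.0046  0.0036]] [[ 0.63282466 -0.12862052  0.018     ]
 [ 0.65316672 -0.29496411  0.018     ]
 [ 0.44751811 -0.32450376  0.018     ]
 [ 0.41873942 -0.15524381  0.018     ]]
```

View pics/crop1.png

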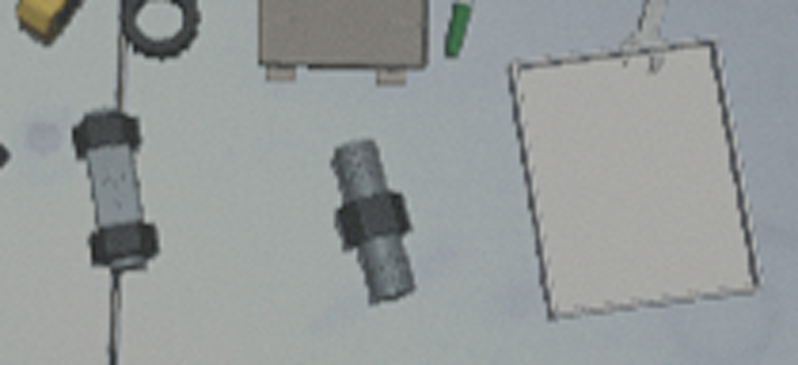

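Candidates in the top view: (290,189) is grey with a black hex at each end, so it is the valve. (358,198) has one hex in the middle and is the nipple. (185,183) is the same shape as the valve but blue, so it is a decoy. The crop confirms the valve at crop (115,190), and the tray with its rim at crop (635,180). Measured sizes (valve 134 x 57 mm, tray about 216 x 170 mm) fit.

Emit:
{"op": "drive_tool", "data": {
  "rows": [
    {"tx": 3.2,"ty": 1.87,"claw": 8.7},
    {"tx": 3.2,"ty": 1.87,"claw": 8.7},
    {"tx": 3.2,"ty": 1.87,"claw": 8.7},
    {"tx": 3.2,"ty": 1.87,"claw": 8.7},
    {"tx": 3.2,"ty": 1.87,"claw": 8.7},
    {"tx": 3.2,"ty": 1.87,"claw": 8.7},
    {"tx": 3.2,"ty": 1.87,"claw": 8.7},
    {"tx": 3.2,"ty": 1.87,"claw": 8.7},
    {"tx": 3.2,"ty": 1.87,"claw": 8.7},
    {"tx": 3.2,"ty": 1.87,"claw": 8.7}
  ]
}}

```text
invalid input at $.rows[0]: expected keys tx, ty, tz, ax, ay, az, claw
```

Emit:
{"op": "drive_tool", "data": {
  "rows": [
    {"az": -0.118,"claw": 8.7},
    {"az": -0.118,"claw": 8.7},
    {"az": -0.118,"claw": 8.7},
    {"az": -0.118,"claw": 8.7},
    {"az": -0.116,"claw": 8.7},
    {"claw": 8.7},
    {"claw": 8.7}
  ]
}}

```text
invalid input at $.rows[0]: expected keys tx, ty, tz, ax, ay, az, claw
```

```bash
python3 - <<'E'
from h import *
s=sense();p,d=capture("wrist");cv2.imwrite("pics/w1.png",p[:,:,::-1])
c=camera_params("wrist");K=c["intrinsics"];T=c["tool_from_camera"]
R=s["ee_rot"];v,u=np.mgrid[:400,:640]
P=np.stack([(u-K[0,2])/K[0,0]*d,(v-K[1,2])/K[1,1]*d,d],-1)@T[:3,:3].T+T[:3,3]
W=P@R.T+s["tcp_pos"]
m=((W[...,2]>.012)&(W[...,2]<.065)&(d>.1)&(np.abs(W[...,0]-.516)<.09)&(np.abs(W[...,1]-.21)<.08)).astype(np.uint8)
n,l,st,ce=cv2.connectedComponentsWithStats(m);print(st[1:][st[1:,4]>300]);k=1+st[1:,4].argmax()
for nm,A in(("world",W),("tool",P)):
    q=A[l==k];print(nm,cv2.minAreaRect(q[:,:2].astype(np.float32)*1000),q.min(0),q.max(0))
print(s["time_s"],s["tcp_pos"],R.round(3).tolist(),s["joints"].round(1))
E
```

```text
[]Traceback (most recent call last):
  File "<stdin>", line 8, in <module>
ValueError: attempt to get argmax of an empty sequence
```

View pics/w1.png

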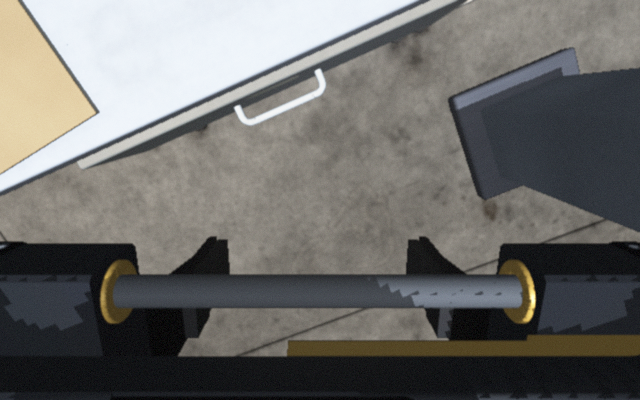

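The arm has not moved, because each row needs all seven keys. The wrist view shows only the bench edge and the fingers (pads near (220,260) and (420,260)). I'll resend the moves in full.

Emit:
{"op": "drive_tool", "data": {
  "rows": [
    {"tx": 3.2,"ty": 1.87,"tz": 0,"ax": 0,"ay": 0,"az": 0,"claw": 8.7},
    {"tx": 3.2,"ty": 1.87,"tz": 0,"ax": 0,"ay": 0,"az": 0,"claw": 8.7},
    {"tx": 3.2,"ty": 1.87,"tz": 0,"ax": 0,"ay": 0,"az": 0,"claw": 8.7},
    {"tx": 3.2,"ty": 1.87,"tz": 0,"ax": 0,"ay": 0,"az": 0,"claw": 8.7},
    {"tx": 3.2,"ty": 1.87,"tz": 0,"ax": 0,"ay": 0,"az": 0,"claw": 8.7},
    {"tx": 3.2,"ty": 1.87,"tz": 0,"ax": 0,"ay": 0,"az": 0,"claw": 8.7},
    {"tx": 3.2,"ty": 1.87,"tz": 0,"ax": 0,"ay": 0,"az": 0,"claw": 8.7},
    {"tx": 3.2,"ty": 1.87,"tz": 0,"ax": 0,"ay": 0,"az": 0,"claw": 8.7},
    {"tx": 3.2,"ty": 1.87,"tz": 0,"ax": 0,"ay": 0,"az": 0,"claw": 8.7},
    {"tx": 3.2,"ty": 1.87,"tz": 0,"ax": 0,"ay": 0,"az": 0,"claw": 8.7}
  ]
}}

```text
time_s: 0.98
tcp_pos: [0.4661, 0.2767, 0.1932]
ee_rot: [[0.921, -0.39, -0.0], [-0.39, -0.921, -0.0], [-0.0, 0.0, -1.0]]
wrist_force: [-0.1, 0.6, -0.8]
gripper_width: 1.0
gripper_force: 0.0
```

Emit:
{"op": "drive_tool", "data": {
  "rows": [
    {"tx": 0,"ty": 0,"tz": 0,"ax": 0,"ay": 0,"az": -0.118,"claw": 8.7},
    {"tx": 0,"ty": 0,"tz": 0,"ax": 0,"ay": 0,"az": -0.118,"claw": 8.7},
    {"tx": 0,"ty": 0,"tz": 0,"ax": 0,"ay": 0,"az": -0.118,"claw": 8.7},
    {"tx": 0,"ty": 0,"tz": 0,"ax": 0,"ay": 0,"az": -0.118,"claw": 8.7},
    {"tx": 0,"ty": 0,"tz": 0,"ax": 0,"ay": 0,"az": -0.116,"claw": 8.7},
    {"tx": 0,"ty": 0,"tz": 0,"ax": 0,"ay": 0,"az": 0,"claw": 8.7},
    {"tx": 0,"ty": 0,"tz": 0,"ax": 0,"ay": 0,"az": 0,"claw": 8.7}
  ]
}}

```text
time_s: 1.57
tcp_pos: [0.4653, 0.2783, 0.1931]
ee_rot: [[0.983, 0.183, -0.0], [0.183, -0.983, -0.0], [-0.001, 0.0, -1.0]]
wrist_force: [-0.6, -0.1, 1.0]
gripper_width: 1.002
gripper_force: 0.0
```

```bash
cat > w.py <<'E'
from h import *
import sys
s=sense();p,d=capture("wrist");cv2.imwrite(f"pics/{sys.argv[1]}.png",p[:,:,::-1])
c=camera_params("wrist");K=c["intrinsics"];T=c["tool_from_camera"]
R=s["ee_rot"];v,u=np.mgrid[:400,:640]
P=np.stack([(u-K[0,2])/K[0,0]*d,(v-K[1,2])/K[1,1]*d,d],-1)@T[:3,:3].T+T[:3,3]
W=P@R.T+s["tcp_pos"]
m=((W[...,2]>.012)&(W[...,2]<.065)&(d>.1)&(np.abs(W[...,0]-.516)<.09)&(np.abs(W[...,1]-.21)<.08)).astype(np.uint8)
print(s["time_s"],s["tcp_pos"],R.round(3).tolist(),s["joints"].round(1))
n,l,st,ce=cv2.connectedComponentsWithStats(m);print(st[1:][st[1:,4]>300]);k=1+st[1:,4].argmax()
for nm,A in(("world",W),("tool",P)):
    q=A[l==k];print(nm,cv2.minAreaRect(q[:,:2].astype(np.float32)*1000),q.min(0),q.max(0))
E
python3 w.py w2
```

```text
1.5667 [0.46534072 0.27830367 0.19311328] [[0.983, 0.183, -0.0], [0.183, -0.983, -0.0], [-0.001, 0.0, -1.0]] [ 48.   14.  -11.2  -0.  -64.8  52.5]
[[ 362   62   64  144 6805]]
world ((518.4298706054688, 213.73025512695312), (134.3188018798828, 57.05540466308594), 10.720612525939941) [0.45016422 0.17648403 0.0120019 ] [0.58666767 0.25183529 0.05201782]
tool ((40.44883728027344, 73.1679458618164), (57.05482864379883, 134.3199462890625), 89.8287353515625) [-0.02670532  0.04448963  0.14107022] [0.10762894 0.10180712 0.18111394]
```

View pics/w2.png

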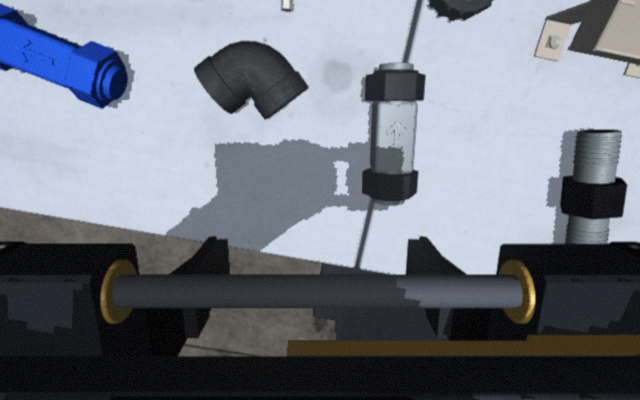

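The arrow on the valve (394,130) points up in the picture, along tool +x. The nipple is at (593,195) and the blue decoy at (65,55). The wrist estimate agrees with the top view within 3 mm. I'll line up, descend to TCP z of about 0.008 and grip.

Emit:
{"op": "drive_tool", "data": {
  "rows": [
    {"tx": 1.3,"ty": 2.46,"tz": 1,"ax": 0,"ay": 0,"az": 0,"claw": 8.7},
    {"tx": 1.3,"ty": 2.47,"tz": 1,"ax": 0,"ay": 0,"az": 0,"claw": 8.7},
    {"tx": 1.35,"ty": 2.47,"tz": 1,"ax": 0,"ay": 0,"az": 0,"claw": 8.7},
    {"tx": 0,"ty": 0,"tz": 3.5,"ax": 0,"ay": 0,"az": 0,"claw": 8.7},
    {"tx": 0,"ty": 0,"tz": 3.5,"ax": 0,"ay": 0,"az": 0,"claw": 8.7},
    {"tx": 0,"ty": 0,"tz": 3,"ax": 0,"ay": 0,"az": 0,"claw": 8.7},
    {"tx": 0,"ty": 0,"tz": 2.5,"ax": 0,"ay": 0,"az": 0,"claw": 8.7},
    {"tx": 0,"ty": 0,"tz": 1.5,"ax": 0,"ay": 0,"az": 0,"claw": 8.7},
    {"tx": 0,"ty": 0,"tz": 1,"ax": 0,"ay": 0,"az": 0,"claw": 8.7},
    {"tx": 0,"ty": 0,"tz": 0.5,"ax": 0,"ay": 0,"az": 0,"claw": 8.7}
  ]
}}

```text
time_s: 2.45
tcp_pos: [0.5175, 0.2127, 0.0068]
ee_rot: [[0.983, 0.185, -0.002], [0.185, -0.983, -0.002], [-0.002, 0.001, -1.0]]
wrist_force: [0.2, 0.5, 0.3]
gripper_width: 1.003
gripper_force: 0.0
```

Emit:
{"op": "drive_tool", "data": {
  "rows": [
    {"tx": 0,"ty": 0,"tz": 0,"ax": 0,"ay": 0,"az": 0,"claw": 6.5},
    {"tx": 0,"ty": 0,"tz": 0,"ax": 0,"ay": 0,"az": 0,"claw": 5.5},
    {"tx": 0,"ty": 0,"tz": 0,"ax": 0,"ay": 0,"az": 0,"claw": 4.8},
    {"tx": 0,"ty": 0,"tz": 0,"ax": 0,"ay": 0,"az": 0,"claw": 2},
    {"tx": 0,"ty": 0,"tz": 0,"ax": 0,"ay": 0,"az": 0,"claw": 2},
    {"tx": 0,"ty": 0,"tz": 0,"ax": 0,"ay": 0,"az": 0,"claw": 2},
    {"tx": 0,"ty": 0,"tz": 0,"ax": 0,"ay": 0,"az": 0,"claw": 2},
    {"tx": 0,"ty": 0,"tz": 0,"ax": 0,"ay": 0,"az": 0,"claw": 2}
  ]
}}

```text
time_s: 3.12
tcp_pos: [0.5181, 0.2131, 0.0086]
ee_rot: [[0.983, 0.186, 0.0], [0.186, -0.983, 0.0], [0.0, -0.0, -1.0]]
wrist_force: [0.5, 0.1, -0.1]
gripper_width: 0.477
gripper_force: 0.0
```

Emit:
{"op": "drive_tool", "data": {
  "rows": [
    {"tx": 0,"ty": 0,"tz": 0,"ax": 0,"ay": 0,"az": 0,"claw": 2},
    {"tx": 0,"ty": 0,"tz": 0,"ax": 0,"ay": 0,"az": 0,"claw": 2},
    {"tx": 0,"ty": 0,"tz": 0,"ax": 0,"ay": 0,"az": 0,"claw": 2},
    {"tx": 0,"ty": 0,"tz": 0,"ax": 0,"ay": 0,"az": 0,"claw": 2},
    {"tx": 0,"ty": 0,"tz": 0,"ax": 0,"ay": 0,"az": 0,"claw": 2}
  ]
}}

```text
time_s: 3.53
tcp_pos: [0.5181, 0.2131, 0.0085]
ee_rot: [[0.983, 0.186, 0.0], [0.186, -0.983, 0.0], [0.0, -0.0, -1.0]]
wrist_force: [-0.9, -0.0, 1.7]
gripper_width: 0.433
gripper_force: 30.0
```

Emit:
{"op": "drive_tool", "data": {
  "rows": [
    {"tx": 0,"ty": 0,"tz": -1,"ax": 0,"ay": 0,"az": 0,"claw": 2},
    {"tx": 0,"ty": 0,"tz": -2,"ax": 0,"ay": 0,"az": 0,"claw": 2},
    {"tx": 0,"ty": 0,"tz": -2,"ax": 0,"ay": 0,"az": 0,"claw": 2},
    {"tx": 0,"ty": 0,"tz": -2,"ax": 0,"ay": 0,"az": 0,"claw": 2},
    {"tx": 0,"ty": 0,"tz": -2,"ax": 0,"ay": 0,"az": 0,"claw": 2},
    {"tx": 0,"ty": 0,"tz": -2,"ax": 0,"ay": 0,"az": 0,"claw": 2},
    {"tx": 0,"ty": 0,"tz": -2,"ax": 0,"ay": 0,"az": 0,"claw": 2},
    {"tx": 0,"ty": 0,"tz": -1,"ax": 0,"ay": 0,"az": 0,"claw": 2},
    {"tx": 0,"ty": 0,"tz": 0,"ax": 0,"ay": 0,"az": 0,"claw": 2},
    {"tx": 0,"ty": 0,"tz": 0,"ax": 0,"ay": 0,"az": 0,"claw": 2}
  ]
}}

```text
time_s: 4.37
tcp_pos: [0.5175, 0.2129, 0.1479]
ee_rot: [[0.983, 0.186, -0.001], [0.186, -0.983, 0.0], [-0.001, -0.0, -1.0]]
wrist_force: [0.6, -0.6, -4.3]
gripper_width: 0.429
gripper_force: 30.0
```

Emit:
{"op": "drive_tool", "data": {
  "rows": [
    {"tx": -2.3,"ty": 0,"tz": 0,"ax": 0,"ay": 0,"az": 0,"claw": 2},
    {"tx": -2.3,"ty": 0,"tz": 0,"ax": 0,"ay": 0,"az": 0,"claw": 2},
    {"tx": -2.3,"ty": 0,"tz": 0,"ax": 0,"ay": 0,"az": 0,"claw": 2},
    {"tx": 2.3,"ty": 0,"tz": 0,"ax": 0,"ay": 0,"az": 0,"claw": 2},
    {"tx": 2.3,"ty": 0,"tz": 0,"ax": 0,"ay": 0,"az": 0,"claw": 2},
    {"tx": 2.3,"ty": 0,"tz": 0,"ax": 0,"ay": 0,"az": 0,"claw": 2},
    {"tx": -2.3,"ty": 0,"tz": 0,"ax": 0,"ay": 0,"az": 0,"claw": 2},
    {"tx": -2.3,"ty": 0,"tz": 0,"ax": 0,"ay": 0,"az": 0,"claw": 2},
    {"tx": -2.3,"ty": 0,"tz": 0,"ax": 0,"ay": 0,"az": 0,"claw": 2}
  ]
}}

```text
time_s: 5.12
tcp_pos: [0.4485, 0.199, 0.1451]
ee_rot: [[0.983, 0.185, -0.006], [0.185, -0.983, -0.004], [-0.006, 0.003, -1.0]]
wrist_force: [0.0, 0.0, -3.5]
gripper_width: 0.431
gripper_force: 30.0
```

Emit:
{"op": "drive_tool", "data": {
  "rows": [
    {"tx": 2.3,"ty": 0,"tz": 0,"ax": 0,"ay": 0,"az": 0,"claw": 2},
    {"tx": 2.3,"ty": 0,"tz": 0,"ax": 0,"ay": 0,"az": 0,"claw": 2},
    {"tx": 2.3,"ty": 0,"tz": 0,"ax": 0,"ay": 0,"az": 0,"claw": 2},
    {"tx": -2.3,"ty": 0,"tz": 0,"ax": 0,"ay": 0,"az": 0,"claw": 2},
    {"tx": -2.3,"ty": 0,"tz": 0,"ax": 0,"ay": 0,"az": 0,"claw": 2},
    {"tx": -2.3,"ty": 0,"tz": 0,"ax": 0,"ay": 0,"az": 0,"claw": 2},
    {"tx": 2.3,"ty": 0,"tz": 0,"ax": 0,"ay": 0,"az": 0,"claw": 2},
    {"tx": 2.3,"ty": 0,"tz": 0,"ax": 0,"ay": 0,"az": 0,"claw": 2},
    {"tx": 2.3,"ty": 0,"tz": 0,"ax": 0,"ay": 0,"az": 0,"claw": 2}
  ]
}}

```text
time_s: 5.87
tcp_pos: [0.5172, 0.2125, 0.1466]
ee_rot: [[0.982, 0.187, -0.003], [0.187, -0.982, -0.002], [-0.003, 0.001, -1.0]]
wrist_force: [0.6, 0.5, -2.5]
gripper_width: 0.429
gripper_force: 30.0
```

Emit:
{"op": "drive_tool", "data": {
  "rows": [
    {"tx": -2.3,"ty": 0,"tz": 0,"ax": 0,"ay": 0,"az": 0,"claw": 2},
    {"tx": -2.3,"ty": 0,"tz": 0,"ax": 0,"ay": 0,"az": 0,"claw": 2},
    {"tx": -2.3,"ty": 0,"tz": 0,"ax": 0,"ay": 0,"az": 0,"claw": 2},
    {"tx": 2.3,"ty": 0,"tz": 0,"ax": 0,"ay": 0,"az": 0,"claw": 2},
    {"tx": 2.3,"ty": 0,"tz": 0,"ax": 0,"ay": 0,"az": 0,"claw": 2},
    {"tx": 2.3,"ty": 0,"tz": 0,"ax": 0,"ay": 0,"az": 0,"claw": 2},
    {"tx": -2.3,"ty": 0,"tz": 0,"ax": 0,"ay": 0,"az": 0,"claw": 2},
    {"tx": -2.3,"ty": 0,"tz": 0,"ax": 0,"ay": 0,"az": 0,"claw": 2},
    {"tx": -2.3,"ty": 0,"tz": 0,"ax": 0,"ay": 0,"az": 0,"claw": 2}
  ]
}}

```text
time_s: 6.62
tcp_pos: [0.4485, 0.199, 0.1451]
ee_rot: [[0.983, 0.184, -0.006], [0.184, -0.983, -0.004], [-0.006, 0.003, -1.0]]
wrist_force: [-1.3, -0.1, -2.5]
gripper_width: 0.433
gripper_force: 30.0
```

Emit:
{"op": "drive_tool", "data": {
  "rows": [
    {"tx": 2.3,"ty": 0,"tz": 0,"ax": 0,"ay": 0,"az": 0,"claw": 2},
    {"tx": 2.3,"ty": 0,"tz": 0,"ax": 0,"ay": 0,"az": 0,"claw": 2},
    {"tx": 2.3,"ty": 0,"tz": 0,"ax": 0,"ay": 0,"az": 0,"claw": 2},
    {"tx": -2.3,"ty": 0,"tz": 0,"ax": 0,"ay": 0,"az": 0,"claw": 2},
    {"tx": -2.3,"ty": 0,"tz": 0,"ax": 0,"ay": 0,"az": 0,"claw": 2},
    {"tx": -2.3,"ty": 0,"tz": 0,"ax": 0,"ay": 0,"az": 0,"claw": 2},
    {"tx": 2.3,"ty": 0,"tz": 0,"ax": 0,"ay": 0,"az": 0,"claw": 2},
    {"tx": 2.3,"ty": 0,"tz": 0,"ax": 0,"ay": 0,"az": 0,"claw": 2},
    {"tx": 2.3,"ty": 0,"tz": 0,"ax": 0,"ay": 0,"az": 0,"claw": 2}
  ]
}}

```text
time_s: 7.37
tcp_pos: [0.5172, 0.2125, 0.1466]
ee_rot: [[0.982, 0.187, -0.003], [0.187, -0.982, -0.002], [-0.003, 0.001, -1.0]]
wrist_force: [0.3, 1.6, -2.0]
gripper_width: 0.431
gripper_force: 30.0
```

Emit:
{"op": "drive_tool", "data": {
  "rows": [
    {"tx": -2.0,"ty": 0,"tz": 0,"ax": 0,"ay": 0,"az": 0,"claw": 2},
    {"tx": -2.2,"ty": 0,"tz": 0,"ax": 0,"ay": 0,"az": 0,"claw": 2},
    {"tx": -2.0,"ty": 1,"tz": 0,"ax": 0,"ay": 0,"az": 0,"claw": 2},
    {"tx": 0,"ty": 2,"tz": 0,"ax": 0,"ay": 0,"az": 0,"claw": 2},
    {"tx": 0,"ty": 3,"tz": 0,"ax": 0,"ay": 0,"az": 0,"claw": 2},
    {"tx": 0,"ty": 3.5,"tz": 0,"ax": 0,"ay": 0,"az": 0,"claw": 2},
    {"tx": 0,"ty": 3.5,"tz": 0,"ax": 0,"ay": 0,"az": 0,"claw": 2},
    {"tx": 0,"ty": 3.5,"tz": 0,"ax": 0,"ay": 0,"az": 0,"claw": 2},
    {"tx": 0,"ty": 3.5,"tz": 0,"ax": 0,"ay": 0,"az": 0,"claw": 2}
  ]
}}

```text
time_s: 8.12
tcp_pos: [0.493, 0.0033, 0.1465]
ee_rot: [[0.982, 0.186, -0.004], [0.186, -0.982, -0.001], [-0.004, -0.0, -1.0]]
wrist_force: [0.8, -0.9, -2.4]
gripper_width: 0.433
gripper_force: 30.0
```

Emit:
{"op": "drive_tool", "data": {
  "rows": [
    {"tx": 0,"ty": 3.5,"tz": 0,"ax": 0,"ay": 0,"az": 0,"claw": 2},
    {"tx": 0,"ty": 3.5,"tz": 0,"ax": 0,"ay": 0,"az": 0,"claw": 2},
    {"tx": 0,"ty": 3.5,"tz": 0,"ax": 0,"ay": 0,"az": 0,"claw": 2},
    {"tx": 0,"ty": 3.5,"tz": 0,"ax": 0,"ay": 0,"az": 0.01,"claw": 2},
    {"tx": 0,"ty": 3.5,"tz": 0,"ax": 0,"ay": 0,"az": 0.02,"claw": 2},
    {"tx": 0,"ty": 3,"tz": 0,"ax": 0,"ay": 0,"az": 0.02,"claw": 2},
    {"tx": 0,"ty": 2,"tz": 0,"ax": 0,"ay": 0,"az": 0,"claw": 2},
    {"tx": 0,"ty": 1,"tz": 0,"ax": 0,"ay": 0,"az": 0,"claw": 2},
    {"tx": 0,"ty": 0,"tz": 0,"ax": 0,"ay": 0,"az": 0,"claw": 2},
    {"tx": 0,"ty": 0,"tz": 0,"ax": 0,"ay": 0,"az": 0,"claw": 2}
  ]
}}

```text
time_s: 8.95
tcp_pos: [0.5343, -0.2261, 0.1466]
ee_rot: [[0.991, 0.136, -0.003], [0.136, -0.991, 0.001], [-0.003, -0.002, -1.0]]
wrist_force: [0.3, 0.1, -3.7]
gripper_width: 0.428
gripper_force: 30.0
```

```bash
python3 - <<'E'
from h import *
s=sense();print(s["time_s"],s["tcp_pos"],s["ee_rot"].round(3).tolist(),s["gripper_force"],s["joints"])
p,d=capture("top");q,_=capture("wrist")
a=cv2.resize(p[130:240,260:480],None,fx=2.5,fy=2.5)
b=cv2.resize(q,(440,275));cv2.imwrite("pics/c2.png",np.vstack([cv2.resize(a,(550,275)),cv2.copyMakeBorder(b,0,0,0,110,0)])[:,:,::-1])
E
```

```text
8.95 [ 0.53428728 -0.22607536  0.14660499] [[0.991, 0.136, -0.003], [0.136, -0.991, 0.001], [-0.003, -0.002, -1.0]] 29.997925758361816 [-6.97275283e+00  1.99508919e+01 -9.78445422e+00 -5.05543924e-02
 -6.04628999e+01  1.04794704e+02]
```

View pics/c2.png

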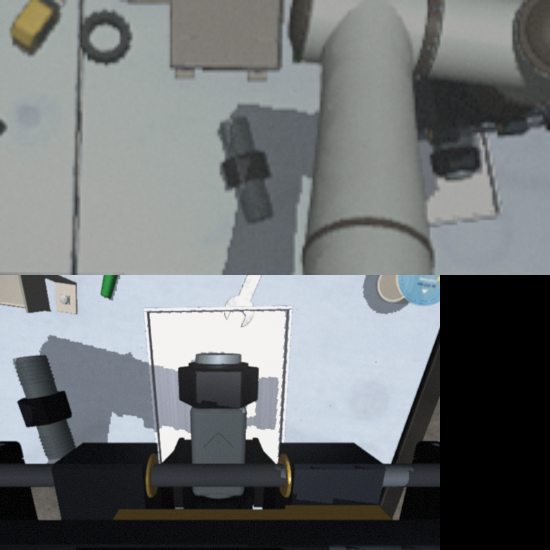

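The valve (wrist panel, 218,425) hangs over the tray, centred and parallel to its long side, and the nipple hasn't moved. Lowering.

Emit:
{"op": "drive_tool", "data": {
  "rows": [
    {"tx": 0,"ty": 0,"tz": 1,"ax": 0,"ay": 0,"az": 0,"claw": 2},
    {"tx": 0,"ty": 0,"tz": 2,"ax": 0,"ay": 0,"az": 0,"claw": 2},
    {"tx": 0,"ty": 0,"tz": 2.5,"ax": 0,"ay": 0,"az": 0,"claw": 2},
    {"tx": 0,"ty": 0,"tz": 2.5,"ax": 0,"ay": 0,"az": 0,"claw": 2},
    {"tx": 0,"ty": 0,"tz": 2.0,"ax": 0,"ay": 0,"az": 0,"claw": 2},
    {"tx": 0,"ty": 0,"tz": 1.5,"ax": 0,"ay": 0,"az": 0,"claw": 2},
    {"tx": 0,"ty": 0,"tz": 0.9,"ax": 0,"ay": 0,"az": 0,"claw": 2},
    {"tx": 0,"ty": 0,"tz": 0.5,"ax": 0,"ay": 0,"az": 0,"claw": 2},
    {"tx": 0,"ty": 0,"tz": 0,"ax": 0,"ay": 0,"az": 0,"claw": 2},
    {"tx": 0,"ty": 0,"tz": 0,"ax": 0,"ay": 0,"az": 0,"claw": 2}
  ]
}}

```text
time_s: 9.88
tcp_pos: [0.5361, -0.2262, 0.0199]
ee_rot: [[0.99, 0.138, 0.001], [0.138, -0.99, -0.0], [0.001, 0.001, -1.0]]
wrist_force: [0.4, 0.7, -2.8]
gripper_width: 0.433
gripper_force: 30.0
```

Emit:
{"op": "drive_tool", "data": {
  "rows": [
    {"tx": 0,"ty": 0,"tz": 0.2,"ax": 0,"ay": 0,"az": 0,"claw": 2},
    {"tx": 0,"ty": 0,"tz": 0.2,"ax": 0,"ay": 0,"az": 0,"claw": 2},
    {"tx": 0,"ty": 0,"tz": 0.0,"ax": 0,"ay": 0,"az": 0,"claw": 2},
    {"tx": 0,"ty": 0,"tz": 0,"ax": 0,"ay": 0,"az": 0,"claw": 2}
  ]
}}

```text
time_s: 10.22
tcp_pos: [0.5355, -0.2264, 0.0157]
ee_rot: [[0.991, 0.137, 0.001], [0.137, -0.991, -0.0], [0.001, 0.0, -1.0]]
wrist_force: [0.1, -0.7, -3.4]
gripper_width: 0.43
gripper_force: 30.0
```

Emit:
{"op": "drive_tool", "data": {
  "rows": [
    {"tx": 0,"ty": 0,"tz": 0.15,"ax": 0,"ay": 0,"az": 0,"claw": 2},
    {"tx": 0,"ty": 0,"tz": 0.15,"ax": 0,"ay": 0,"az": 0,"claw": 2},
    {"tx": 0,"ty": 0,"tz": 0.0,"ax": 0,"ay": 0,"az": 0,"claw": 2},
    {"tx": 0,"ty": 0,"tz": 0,"ax": 0,"ay": 0,"az": 0,"claw": 2},
    {"tx": 0,"ty": 0,"tz": 0,"ax": 0,"ay": 0,"az": 0,"claw": 2}
  ]
}}

```text
time_s: 10.63
tcp_pos: [0.5356, -0.2264, 0.0125]
ee_rot: [[0.991, 0.137, 0.001], [0.137, -0.991, -0.0], [0.0, 0.0, -1.0]]
wrist_force: [0.7, 0.4, -1.9]
gripper_width: 0.434
gripper_force: 30.0
```

Emit:
{"op": "drive_tool", "data": {
  "rows": [
    {"tx": 0,"ty": 0,"tz": 0.08,"ax": 0,"ay": 0,"az": 0,"claw": 2},
    {"tx": 0,"ty": 0,"tz": 0,"ax": 0,"ay": 0,"az": 0,"claw": 2},
    {"tx": 0,"ty": 0,"tz": 0,"ax": 0,"ay": 0,"az": 0,"claw": 2}
  ]
}}

```text
time_s: 10.88
tcp_pos: [0.5357, -0.2264, 0.0125]
ee_rot: [[0.991, 0.137, 0.001], [0.137, -0.991, -0.0], [0.001, 0.0, -1.0]]
wrist_force: [-1.4, 1.5, 5.6]
gripper_width: 0.433
gripper_force: 30.0
```

The force now pushes up, so the valve is resting on the tray floor. I'll open the gripper and rise.

Emit:
{"op": "drive_tool", "data": {
  "rows": [
    {"tx": 0,"ty": 0,"tz": 0,"ax": 0,"ay": 0,"az": 0,"claw": 8},
    {"tx": 0,"ty": 0,"tz": 0,"ax": 0,"ay": 0,"az": 0,"claw": 8},
    {"tx": 0,"ty": 0,"tz": 0,"ax": 0,"ay": 0,"az": 0,"claw": 8},
    {"tx": 0,"ty": 0,"tz": 0,"ax": 0,"ay": 0,"az": 0,"claw": 8},
    {"tx": 0,"ty": 0,"tz": 0,"ax": 0,"ay": 0,"az": 0,"claw": 8},
    {"tx": 0,"ty": 0,"tz": 0,"ax": 0,"ay": 0,"az": 0,"claw": 8},
    {"tx": 0,"ty": 0,"tz": 0,"ax": 0,"ay": 0,"az": 0,"claw": 8},
    {"tx": 0,"ty": 0,"tz": 0,"ax": 0,"ay": 0,"az": 0,"claw": 8},
    {"tx": 0,"ty": 0,"tz": 0,"ax": 0,"ay": 0,"az": 0,"claw": 8},
    {"tx": 0,"ty": 0,"tz": 0,"ax": 0,"ay": 0,"az": 0,"claw": 8}
  ]
}}

```text
time_s: 11.72
tcp_pos: [0.5354, -0.2263, 0.0116]
ee_rot: [[0.991, 0.137, 0.0], [0.137, -0.991, -0.0], [0.0, 0.0, -1.0]]
wrist_force: [0.1, 0.1, -0.2]
gripper_width: 0.915
gripper_force: 0.0
```

Emit:
{"op": "drive_tool", "data": {
  "rows": [
    {"tx": 0,"ty": 0,"tz": -1,"ax": 0,"ay": 0,"az": 0,"claw": 8},
    {"tx": 0,"ty": 0,"tz": -2,"ax": 0,"ay": 0,"az": 0,"claw": 8},
    {"tx": 0,"ty": 0,"tz": -3,"ax": 0,"ay": 0,"az": 0,"claw": 8},
    {"tx": 0,"ty": 0,"tz": -3,"ax": 0,"ay": 0,"az": 0,"claw": 8},
    {"tx": 0,"ty": 0,"tz": -3,"ax": 0,"ay": 0,"az": 0,"claw": 8},
    {"tx": -2,"ty": 0,"tz": -3,"ax": 0,"ay": 0,"az": 0,"claw": 8},
    {"tx": -2,"ty": 0,"tz": -2,"ax": 0,"ay": 0,"az": 0,"claw": 8},
    {"tx": -1,"ty": 0,"tz": -1,"ax": 0,"ay": 0,"az": 0,"claw": 8},
    {"tx": 0,"ty": 0,"tz": 0,"ax": 0,"ay": 0,"az": 0,"claw": 8},
    {"tx": 0,"ty": 0,"tz": 0,"ax": 0,"ay": 0,"az": 0,"claw": 8}
  ]
}}

```text
time_s: 12.55
tcp_pos: [0.4858, -0.2331, 0.1918]
ee_rot: [[0.991, 0.136, 0.001], [0.136, -0.991, 0.0], [0.001, -0.0, -1.0]]
wrist_force: [0.4, 1.0, -0.0]
gripper_width: 0.919
gripper_force: 0.0
```

```bash
sed -i 's/-.516)<.09/-.536)<.085/;s/-.21)<.08/+.226)<.065/;s/>.012/>.026/' w.py; python3 w.py w3
```

```text
12.55 [ 0.48578216 -0.23309213  0.19177034] [[0.991, 0.136, 0.001], [0.136, -0.991, 0.0], [0.001, -0.0, -1.0]] [ -8.4  13.7 -11.9  -0.  -64.4 106.2]
[[ 287   49   62  148 6795]]
world ((536.0469970703125, -225.78321838378906), (133.7818603515625, 56.77383041381836), 7.848772048950195) [ 0.46828375 -0.26099648  0.02606047] [ 0.60407212 -0.19018703  0.05595844]
tool ((50.595481872558594, -0.3813953399658203), (56.773780822753906, 133.7886199951172), 89.97772979736328) [-0.01629401 -0.02878868  0.13594563] [0.11748994 0.02802008 0.16582176]
```

View pics/w3.png

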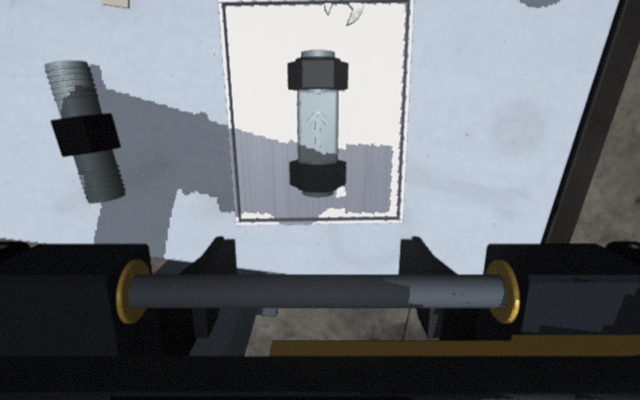

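The valve lies flat and centred in the tray at (318,122). It is within 3 mm of the tray's centre, and its top is at 0.054 m, as expected. The nipple (85,130) is untouched.

```bash
python3 -c "from station import *;print(finish_job())"
```

```text
the job is handed in; nothing more can be done
None
```

I picked up the valve, shook it along its length for 12 strokes of about 70 mm, and laid it flat in the middle of the tray, with the nipple untouched. The job is handed in, but no score came back, and I had no way to see the hidden ball knock.

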